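Hold the bag clip open over the recipe card

ROBOT

A 6-joint arm with a two-finger parallel gripper is mounted at the origin on the work surface. World frame = base frame: x ahead of the robot, y to its left, z up, the work surface at z = 0. Lengths are in m, angles in rad, forces in N, time in s.
With the tool pointing down it reaches from about 0.225 to 0.725 m from the base axis. Payload 3.1 kg.
Tool frame: the origin (TCP) lies at the very end of the fingers, on their centre line; the grasp point (between the pads) lies 19 mm behind it; z points along the fingers, y is the line along which they close (so a half turn about z gives the same grasp; the last joint's range is limited). The gripper opens to 85 mm and grips with 20 to 120 N. Pads are 22 mm wide; open, the fingers measure 114 mm over their backs; the gripper's body (76 mm by 85 mm) begins 54 mm behind the grasp point. The pads swing forward as they close: fully open they stand 13 mm farther back than shut.
Start: joints at [-1.374, 0.048, 0.099, 1.622, 0, 1.443], TCP at [0.168, -0.498, 0.231] pointing down, gripper open.
Joint ranges: [-2.91, 2.91], [-0.99, 1.94], [-1.21, 1.42], [-2.12, 2.29], [-1.49, 1.47], [-3.14, 3.14]. Speed limits (rad/s): [2.79, 2.79, 3.14, 3.14, 3.14, 3.14].

INTERFACE

Orientations are given as a unit quaternion [x, y, z, w].
In Python, from rig import readout, imaging, hand_in gives the robot as it stands. The module is installed in compiled form; this text tells all that it offers.
- The arm moves only by the tool servo_tool, never from a script. Its argument "commands" is a list that holds one entry, the list of rows, each a list of 4 numbers: the shift along the tool's x, y, z in cm, then the turn about the tool's z in rad. A call has 1 to 20 rows; each row is the pose to reach, as a shift and turn from the pose commanded when the call began, along the tool's axes at that moment; what a row does not reach only later rows make up. A row lasts 1/10 s, in which the tool goes at most 50 mm and 8.59 degrees, less where a joint would pass 70% of its speed; a pose out of reach is approached as far as the arm can. A call with a gripper value outside its range is refused whole. "claw" is the finger opening in cm, from 0 to 8.54, set as the call begins (left out, the last holds). The fingers move at their own pace and stop on an object; "newtons" is the grip in N (left out, the last holds). Time passes only in rows, so rows that repeat a pose let the fingers close. It gives the time, the measured TCP pose, the force, the opening and the grip force at its end, in the units of the state.
- readout.state(): the state, without advancing time (a new reading comes with each control period).
- imaging.snapshot(name): name is "side" or "top" or "wrist"; returns the picture (400x640x3 uint8, blue, green, red); there is no depth.
- imaging.camera_params(name): a dict with "fx", "fy", "cx", "cy" (pixels), "position" and "rotation" of the camera in the world; the wrist camera has in their place "mount" (4x4, takes a point from camera to tool coordinates, whose origin is the TCP and whose axes are the flange's). Camera axes: x right, y down, z forward; pixel columns grow to the right and rows downward; lengths in m; the calibration is good to about 2 mm. A picture is of the moment at which its call begins: read the wrist's pose just before it. camera_params takes no time and is no camera call.
- hand_in(): hands the job in; it is judged then, once.
The state is a dict: "time": time; "qpos": joint angles; "joint_velocities": joint speeds; "joint_efforts": joint torques, N m; "ee_pos": TCP position; "orientation": TCP orientation; "contact_force": force on the tool from outside, world axes, zero at the start; "torque": the same for the moment, N m; "opening": opening from 0.0 (shut) to 1.0 (fully open); "grasp_force": force on a finger pad.
Only numpy, scipy, OpenCV 4.12 (cv2) and the standard library are available. Lean on these libraries where they do the work, as an engineer would, in place of code of your own. Each camera call takes 0.05 s, during which the arm holds its last target. There are 200 camera calls.

TASK

Squeeze the green bag clip open by its two tails, lift it off the steel rail and lower its gaping jaws over the top edge of the yellow recipe card, clip upright and square to the card, until the edge is about halfway up inside the jaws. Finish there, still holding the clip wide open around the edge with neither jaw touching the card, so that I can slip a shopping list in beside it: do not let go. Do not knock or press on the card on the way, and leave the card stand and the pots, tin and squeezer where they are.

Things in the scene. Friction and masses are not known exactly. Their poses are not given: they have to be found in the camera images.
- clip: Green spring bag clip, 36 mm wide, 65 g, upright astride the rail's steel strip, jaws down, two ribbed tails up. Origin on its pivot, a steel barrel 8 mm thick, 42 mm long, that rests on the strip; 64 mm above the table at the start. Own y along pivot and strip, z up, x the way the tails are squeezed. Jaws reach 38 mm below the origin, tails 44 mm above.
- clip_jaw (a joint): Opening angle of each half of the clip from its mid-plane (both open equally): 0 lips shut, about 0.04 on the rail at the start, 0.30 squeezed to the stop. That takes about 7 N on each tail near its top, 12 N halfway up; 20 to 30 N does no harm. It springs shut when released.
- clip_tails (a point): Point in the clip's mid-plane between the tails, 26 mm above the pivot: where to squeeze, along the clip's x. At the start the tails lean outward, about 47 mm over their outer faces at the top and 26 mm near the pivot; at the stop they stand parallel, 24 mm over their outer faces.
- clip_mouth (a point): Point in the clip's mid-plane, midway between the jaw lips, 38 mm below the pivot. At the stop the lips part 23 mm.
- clip_rail: Fixed clip rail: dark wooden foot 60 x 130 x 12 mm with an upright steel strip 4 mm thick (own x), 110 mm long (own y), its top 60 mm above the table. Origin at the centre of the underside.
- card_stand: Yellow rigid recipe card, 3 mm thick (own x), 120 mm wide (own y), standing upright in a wooden block 60 x 140 x 22 mm; loose, 0.7 kg. Origin at the centre of the block's underside, z up. The card's top edge is 150 mm above the table.
- card_edge (a point): Middle of the card's top edge, in the card's mid-plane, 150 mm above the table; its axes are those of the card stand (x through the card, y along the edge).
- dabba: Round stainless tin with a lid, 104 mm across, 70 mm tall; leave alone. Origin at the centre of its underside.
- ceramic_pot: White ceramic pot with a cork-coloured stopper, 84 mm across, 98 mm tall; leave alone. Origin at the centre of its underside.
- lemon_squeezer: Yellow plastic lemon squeezer, 92 mm across, 46 mm tall, with a short handle reaching 80 mm from its centre along own x; leave alone. Origin at the centre of its underside.
- ghee_pot: Steel ghee pot with a lid, 86 mm across, 79 mm tall; leave alone. Origin at the centre of its underside.
Not all that is in view belongs to the job. Of the things shaped like the clip, the green one is meant.

How it is judged:
On the way:
1. the clip is lifted off the rail, its lips above the top of the card, jaws held open (height (world z) of clip_mouth above 0.152 m and value of joint clip_jaw above 0.2 rad and contact force between clip and the fingers above 2 N), for 0.1 s.
At the end, for the whole second after the job is handed in: Held by the fingers, the clip is open over 0.2 rad, at rest, upright and square to the card within 0.2 rad; the card edge is 10 to 28 mm inside the jaws, mouth centred on the card within 8 mm and within 45 mm of mid-edge; clip and fingers touch neither card nor stand (value of joint clip_jaw above 0.2 rad and contact force between clip and the fingers above 2 N and z of clip_mouth in the frame of card_stand between 0.122 and 0.14 m and x of clip_mouth in the frame of card_stand between -0.008 and 0.008 m and y of clip_mouth in the frame of card_stand between -0.045 and 0.045 m and angle between clip's own z axis and vertical below 0.2 rad and angle between the y axis of clip and the y axis of card_stand, either way round below 0.2 rad and contact force between each of clip, the fingers and card_stand below 0.3 N and linear speed of clip below 0.02 m/s); the arm keeps its last pose, push and grip.
It fails at once if the clip is pressed or knocked hard against the card or its stand (contact force between clip and card_stand above 8 N).
It fails at once if the card stand is shifted (distance of card_stand from where it was at the start of the episode above 0.012 m).
It fails at once if a pot, tin or squeezer is disturbed (distance of any of dabba, ceramic_pot, lemon_squeezer, ghee_pot from where it was at the start of the episode above 0.02 m).
It also fails if it takes over 38 s, if anything falls off the work surface, if the arm or the gripper's body presses on something with over 40 N, if the wrist force passes 120 N, or if a joint passes its speed limit or range.

## Working session

There is one attempt and no reset: what is moved stays moved. The work goes in short steps, Python scripts to look and compute and a tool call to move; the robot and the scene stay as the last step left them, time stands still between calls to the robot, and variables do not carry over. Pictures are saved under pics/ and viewed, at most 10 in all, crops included, and the job is handed in when it is done.

Besides the shell and the picture viewer there is one more tool, called after "Emit:" as name(argument=value, ...), one argument or row to a line, values as JSON. servo_tool: Moves the arm, as the interface text tells. Its arguments: {"type":"object","properties":{"commands":{"type":"array","items":{"type":"array","items":{"type":"array","items":{"type":"number"}}}},"claw":{"type":"number"},"newtons":{"type":"number"}},"required":["commands"]}

```bash
mkdir -p pics; python3 - <<'E'
from rig import readout, imaging
import cv2,json
s=readout.state(); print(s)
for n in ("side","top"):
    im=imaging.snapshot(n); cv2.imwrite(f"pics/{n}0.png",im)
for n in ("side","top","wrist"): print(n,imaging.camera_params(n))
E
```

```text
{'time': 0.0, 'qpos': array([-1.37381883e+00,  4.87273808e-02,  9.76041989e-02,  1.62201055e+00,
       -1.20531996e-05,  1.44301486e+00]), 'joint_velocities': array([ 5.17859542e-05, -1.45464225e-03,  1.14233264e-03,  1.59149856e-03,
        2.79049633e-04,  2.69236268e-04]), 'joint_efforts': array([-6.67769418e-04, -3.38783991e+01,  3.20014608e+01,  2.03080958e-02,
       -3.14536810e-04, -7.03075656e-06]), 'ee_pos': array([ 0.16739002, -0.4969538 ,  0.23013252]), 'orientation': array([ 9.86844719e-01,  1.61666737e-01, -4.64497024e-05, -1.16779451e-03]), 'contact_force': array([ 0.27094869, -0.03401175, -1.41209718]), 'torque': array([-0.01606438,  0.01753911, -0.01182354]), 'grasp_force': 0.0, 'opening': 1.0060198435262186}
side {'fx': 368.4451162936732, 'fy': 368.4451162936732, 'cx': 320.67786314580974, 'cy': 199.1171633608677, 'position': array([0.24944998, 0.58495845, 0.80299177]), 'rotation': array([-0.2331694 ,  0.9141478 , -0.32196644,  0.07939417])}
top {'fx': 433.63325852401414, 'fy': 433.63325852401414, 'cx': 315.34308238250867, 'cy': 206.29837340217335, 'position': array([0.44574124, 0.07537322, 1.03440848]), 'rotation': array([-0.7051789 ,  0.70765754, -0.02140853,  0.03853829])}
wrist {'fx': 276.6563284063234, 'fy': 276.6563284063234, 'cx': 318.52260748042266, 'cy': 193.16950399103877, 'mount': array([[ 2.01497835e-04, -9.62242782e-01, -2.72192556e-01,
         7.02191825e-02],
       [ 9.99999792e-01,  2.72600783e-05,  6.43908054e-04,
         1.81135423e-03],
       [-6.12175887e-04, -2.72192630e-01,  9.62242588e-01,
        -1.42547439e-01],
       [ 0.00000000e+00,  0.00000000e+00,  0.00000000e+00,
         1.00000000e+00]])}
```

View pics/top0.png

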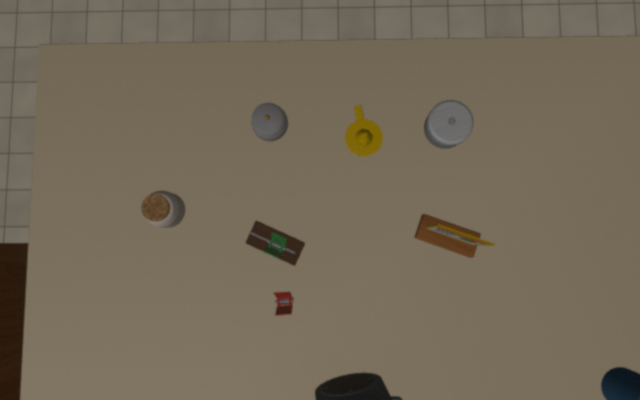

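View pics/side0.png

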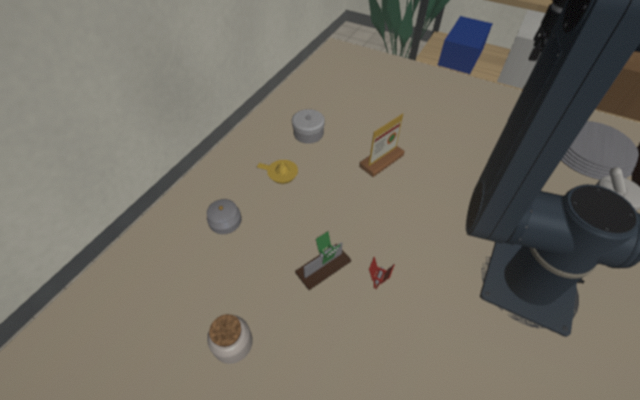

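The top view shows two clip-shaped things: the green one on the rail at (277,245) and a red one lying loose at (284,303). I choose green. The card is at about (460,235) and the robot base is below the picture. Next come close crops.

```bash
cat > h.py <<'E'
import numpy as np
from scipy.spatial.transform import Rotation as R
from rig import readout, imaging
def cam(n,s=None):
    c=imaging.camera_params(n)
    if n!="wrist": return c,R.from_quat(c["position"]*0 if 0 else c["rotation"]).as_matrix(),c["position"]
    s=s or readout.state(); T=R.from_quat(s["orientation"]).as_matrix(); M=c["mount"]
    return c,T@M[:3,:3],s["ee_pos"]+T@M[:3,3]
def ray(n,u,v,z,s=None):
    c,r,p=cam(n,s); d=r@[(u-c["cx"])/c["fx"],(v-c["cy"])/c["fy"],1]
    return p+d*(z-p[2])/d[2]
def proj(n,P,s=None):
    c,r,p=cam(n,s); q=(np.atleast_2d(P)-p)@r
    return np.c_[q[:,0]/q[:,2]*c["fx"]+c["cx"],q[:,1]/q[:,2]*c["fy"]+c["cy"]]
E
python3 - <<'E'
import cv2,numpy as np
t=cv2.imread("pics/top0.png");s=cv2.imread("pics/side0.png")
f=lambda im,x,y,w,h,k:cv2.resize(im[y:y+h,x:x+w],None,fx=k,fy=k,interpolation=cv2.INTER_CUBIC)
a=f(t,235,210,80,60,5);b=f(t,405,200,100,75,4);c=f(s,285,225,80,60,5);d=f(s,350,105,80,75,5)[:300]
m=np.vstack([np.hstack([a,b]),np.hstack([c,d])]);m=np.clip(m*1.6,0,255).astype(np.uint8);cv2.imwrite("pics/m1.png",m);print(m.shape)
E
```

```text
(600, 800, 3)
```

View pics/m1.png

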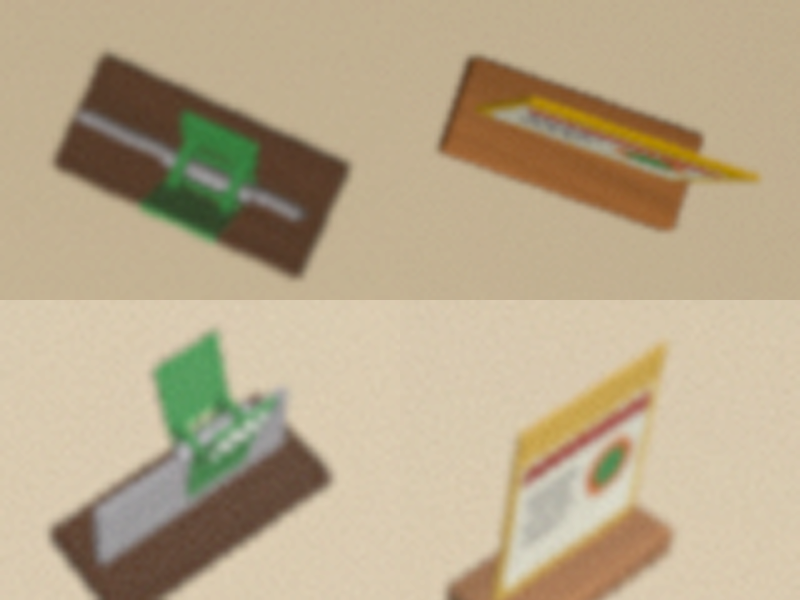

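The crops confirm the green clip on the strip, with its barrel at top px (277.6,246). The rail's strip ends are at (251,233.6) and (295,252.8). The card's top edge runs from (437.5,225) to (494,244.5).

```bash
python3 - <<'E'
from h import *
np.set_printoptions(precision=4,suppress=True)
g=lambda L,z:np.array([ray("top",u,v,z) for u,v in L])
def show(n,P):
    print(n,P.mean(0)); 
    for i in range(len(P)-1): d=P[i+1]-P[i]; print("  len",np.linalg.norm(d),"yaw",np.degrees(np.arctan2(d[1],d[0])))
show("foot",g([(256,220.6),(304.6,243),(294.6,265.4),(246.2,242.6)],.012))
show("strip",g([(251,233.6),(295,252.8)],.06))
show("tails",g([(275,245.2)],.108)); show("barrel",g([(277.6,246)],.064))
show("block",g([(423,214),(480.5,233.75),(472.5,257.5),(415,237.5)],.022))
show("edge",g([(437.5,225),(494,244.5)],.15))
s=readout.state(); print(R.from_quat(s["orientation"]).as_matrix())
E
```

```text
foot [0.4468 0.1947 0.012 ]
  len 0.12685059169974217 yaw -114.76941512673899
  len 0.057258268551481285 yaw 155.8055498063748
  len 0.12633711219123192 yaw 64.94028555823978
strip [0.446  0.1943 0.06  ]
  len 0.10828148414024359 yaw -113.50991212697343
tails [0.4417 0.184  0.108 ]
barrel [0.4397 0.1834 0.064 ]
block [ 0.4624 -0.2062  0.022 ]
  len 0.13891491541411913 yaw -109.44912371902538
  len 0.05807283195395219 yaw 159.73147470059726
  len 0.13852414151848197 yaw 70.49266909932689
edge [ 0.462  -0.2067  0.15  ]
  len 0.1187261115514383 yaw -109.49698691940172
[[ 0.9477  0.3191 -0.0004]
 [ 0.3191 -0.9477  0.0021]
 [ 0.0003 -0.0021 -1.    ]]
```

Emit:
servo_tool(
  commands=[
    [[5, -5.6, 0.3, -0.08], [9, -10.5, 0.6, -0.15], [13, -15, 1, -0.22], [17, -20, 1.2, -0.3], [21, -24.5, 1.5, -0.36], [25, -29, 1.8, -0.44], [29, -34, 2, -0.5], [33, -38.5, 2.2, -0.58], [37, -43.5, 2.5, -0.65], [41, -48, 2.8, -0.72], [45, -52.5, 3, -0.78], [47.6, -55.8, 3, -0.81], [47.6, -55.8, 3, -0.81], [47.6, -55.8, 3, -0.81], [47.6, -55.8, 3, -0.81], [47.6, -55.8, 3, -0.81], [47.6, -55.8, 3, -0.81], [47.6, -55.8, 3, -0.81], [47.6, -55.8, 3, -0.81]],
  ],
  claw=8.5,
)

```text
time: 2.0
ee_pos: [0.4404, 0.1821, 0.2015]
orientation: [0.844, 0.537, -0.0, 0.0]
contact_force: [0.2, -0.3, 1.2]
opening: 0.992
grasp_force: 0.0
```

```bash
python3 - <<'E'
from h import *
import cv2
np.set_printoptions(precision=4,suppress=True)
s=readout.state(); im=imaging.snapshot("wrist"); cv2.imwrite("pics/w1.png",im)
m=R.from_quat(s["orientation"]).as_matrix()
print(s["time"],s["ee_pos"],np.degrees(np.arctan2(m[1,0],m[0,0])),s["qpos"],s["contact_force"])
e=np.array([.4405,.1837,0]);print(proj("wrist",[e+[0,0,.064],e+[0,0,.108]],s))
cv2.imwrite("pics/w1c.png",np.clip(cv2.resize(im[100:350,170:490],None,fx=2.4,fy=2.4,interpolation=cv2.INTER_CUBIC)*1.4,0,255).astype(np.uint8))
E
```

```text
2.0 [0.4404 0.1821 0.2015] 64.91535847046694 [ 0.2513 -0.0831 -0.0894  1.5645 -0.0002  2.2599] [ 0.1515 -0.2749  1.2214]
[[315.764  181.6987]
 [315.3422 193.2644]]
```

View pics/w1c.png

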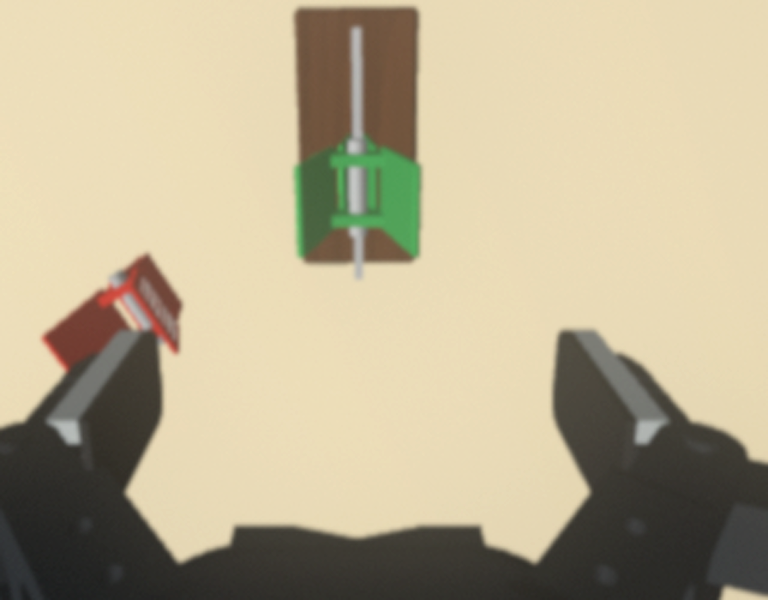

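The crop shows the green clip centred, with its barrel middle at crop (356.5,188) and tail tops around (359,212). The strip is vertical in the picture, so the yaw is good. The red clip is off to the left at (120,310).

```bash
python3 - <<'E'
from h import *
np.set_printoptions(precision=4,suppress=True)
s=readout.state(); T=R.from_quat(s["orientation"]).as_matrix()
for u,v,z in [(356.5,188,.067),(359,212,.108),(357,27,.06),(358,278,.06)]:
    P=ray("wrist",170+u/2.4,100+v/2.4,z,s); print(P,(P-s["ee_pos"])@T*100)
E
```

```text
[0.4451 0.1864 0.067 ] [ 0.582   0.2294 13.456 ]
[0.446  0.1862 0.108 ] [0.607  0.3173 9.356 ]
[0.4733 0.2461 0.06  ] [ 7.1869  0.2492 14.1565]
[0.4272 0.1466 0.06  ] [-3.7722  0.2994 14.1556]
```

Emit:
servo_tool(
  commands=[
    [[0.5, 0.2, 3, 0], [0.5, 0.2, 6, 0], [0.5, 0.2, 9, 0], [0.5, 0.2, 11, 0], [0.5, 0.2, 12.8, 0], [0.5, 0.2, 12.8, 0], [0.5, 0.2, 12.8, 0], [0.5, 0.2, 12.8, 0]],
  ],
)

```text
time: 2.85
ee_pos: [0.4456, 0.1867, 0.0749]
orientation: [0.844, 0.537, 0.001, 0.0]
contact_force: [0.0, 0.8, 0.2]
opening: 0.995
grasp_force: 0.0
```

Emit:
servo_tool(
  commands=[
    [[0, 0, 0, 0], [0, 0, 0, 0], [0, 0, 0, 0], [0, 0, 0, 0], [0, 0, 0, 0], [0, 0, 0, 0], [0, 0, 0, 0], [0, 0, 0, 0], [0, 0, 0, 0], [0, 0, 0, 0], [0, 0, 0, 0], [0, 0, 0, 0]],
  ],
  claw=0,
  newtons=30,
)

```text
time: 4.05
ee_pos: [0.4448, 0.1881, 0.077]
orientation: [0.843, 0.538, 0.002, -0.001]
contact_force: [-4.8, 0.4, 13.5]
opening: 0.268
grasp_force: 30.1
```

```bash
python3 - <<'E'
from h import *
import cv2
s=readout.state(); print(s["time"],s["ee_pos"],s["opening"],s["grasp_force"],s["contact_force"])
im=imaging.snapshot("wrist"); sd=imaging.snapshot("side")
f=lambda a,k:np.clip(cv2.resize(a,None,fx=k,fy=k,interpolation=cv2.INTER_CUBIC)*1.5,0,255).astype(np.uint8)
cv2.imwrite("pics/g1.png",np.hstack([f(im[100:350,220:420],2),f(sd[200:300,280:360],5)]))
E
```

```text
4.05 [0.44483987 0.18807348 0.0769787 ] 0.2678606346615479 30.135340690612793 [-4.7969308   0.38079101 13.48997881]
```

View pics/g1.png

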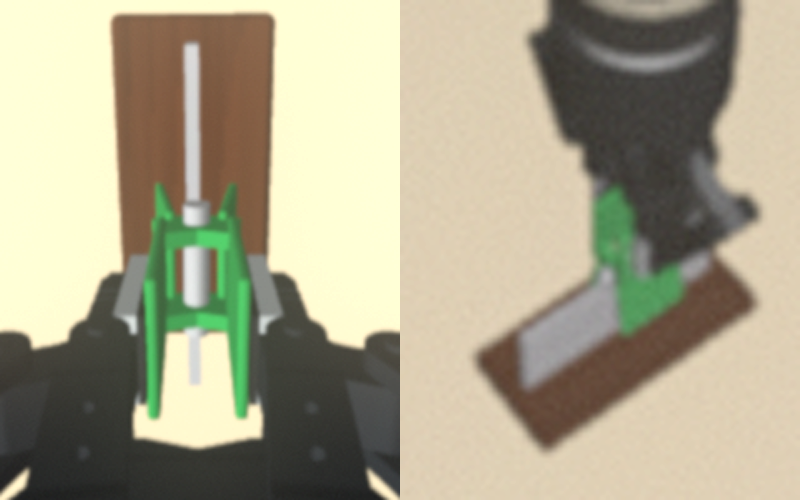

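The tails are squeezed parallel (opening about 23 mm), with the jaws open symmetrically about the strip. I'll lift.

Emit:
servo_tool(
  commands=[
    [[0, 0, -0.5, 0], [0, 0, -1.5, 0], [0, 0, -3, 0], [0, 0, -5, 0], [0, 0, -7, 0], [0, 0, -9, 0], [0, 0, -11, 0], [0, 0, -13, 0], [0, 0, -15, 0], [0, 0, -17, 0], [0, 0, -18, 0], [0, 0, -18, 0], [0, 0, -18, 0], [0, 0, -18, 0]],
  ],
)

```text
time: 5.55
ee_pos: [0.4439, 0.1867, 0.2518]
orientation: [0.843, 0.537, -0.001, -0.0]
contact_force: [-0.3, -0.3, -0.3]
opening: 0.268
grasp_force: 29.9
```

```bash
python3 - <<'E'
from h import *
import cv2
np.set_printoptions(precision=4,suppress=True)
s=readout.state(); print(s["time"],s["ee_pos"],s["opening"],s["grasp_force"],s["contact_force"])
m=R.from_quat(s["orientation"]).as_matrix();print(np.degrees(np.arctan2(m[1,0],m[0,0])),m[:,2],s["qpos"])
p=np.array([.462,-.2066,.25])-s["ee_pos"];print(p@m*100)
im=imaging.snapshot("wrist"); sd=imaging.snapshot("side")
f=lambda a,k:np.clip(cv2.resize(a,None,fx=k,fy=k,interpolation=cv2.INTER_CUBIC)*1.5,0,255).astype(np.uint8)
cv2.imwrite("pics/g2.png",np.hstack([f(im[100:350,220:420],2),f(sd[120:270,270:390],10/3)]))
E
```

```text
5.55 [0.4439 0.1867 0.2518] 0.26800599142636916 29.854237139225006 [-0.3175 -0.3293 -0.3392]
65.01782751091473 [-0.0025 -0.0007 -1.    ] [ 0.2588 -0.0558  0.0367  1.6659 -0.      2.2656]
[-34.8842  18.2526   0.2071]
```

View pics/g2.png

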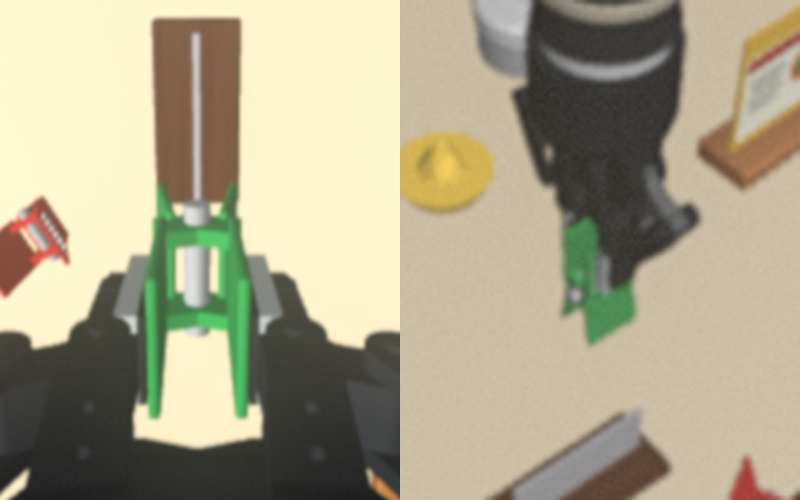

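The clip hangs level in the fingers. The barrel ends are at wrist px (318,201.5) and (319,266).

```bash
python3 - <<'E'
from h import *
np.set_printoptions(precision=4,suppress=True)
c=imaging.camera_params("wrist");M=c["mount"]
def tr(u,v,z):
    d=M[:3,:3]@[(u-c["cx"])/c["fx"],(v-c["cy"])/c["fy"],1]; return (M[:3,3]+d*(z-M[2,3])/d[2])*100
for z in (.005,.009,.013): print(tr(318,201.5,z),tr(319,266,z))
E
```

```text
[2.19   0.1857 0.5   ] [-1.861   0.2443  0.5   ]
[2.0635 0.1853 0.9   ] [-2.0974  0.2455  0.9   ]
[1.9369 0.1849 1.3   ] [-2.3338  0.2467  1.3   ]
```

Emit:
servo_tool(
  commands=[
    [[-3, 1.5, 0.2, 0], [-7, 3.5, 0.2, -0.02], [-11, 6, 0.2, -0.04], [-15, 8, 0.2, -0.06], [-19, 10, 0.2, -0.09], [-23, 12, 0.2, -0.09], [-27, 14, 0.2, -0.09], [-31, 16.2, 0.2, -0.09], [-34, 17.8, 0.2, -0.09], [-34.9, 18.2, 0.2, -0.09], [-34.9, 18.2, 0.2, -0.09], [-34.9, 18.2, 0.2, -0.09], [-34.9, 18.2, 0.2, -0.09], [-34.9, 18.2, 0.2, -0.09]],
  ],
)

```text
time: 7.05
ee_pos: [0.4622, -0.205, 0.2515]
orientation: [0.818, 0.576, 0.0, 0.0]
contact_force: [0.3, -0.7, -1.3]
opening: 0.269
grasp_force: 29.8
```

```bash
python3 - <<'E'
from h import *
import cv2
np.set_printoptions(precision=4,suppress=True)
s=readout.state(); print(s["time"],s["ee_pos"],s["opening"],s["grasp_force"],s["contact_force"])
m=R.from_quat(s["orientation"]).as_matrix();print(np.degrees(np.arctan2(m[1,0],m[0,0])),m[:,2])
e=np.array([.462,-.2066,.15]);d=np.array([np.cos(np.radians(70.3)),np.sin(np.radians(70.3)),0])*.06
print(proj("wrist",[e-d,e,e+d],s))
im=imaging.snapshot("wrist"); sd=imaging.snapshot("side")
f=lambda a,k:np.clip(cv2.resize(a,None,fx=k,fy=k,interpolation=cv2.INTER_CUBIC)*1.5,0,255).astype(np.uint8)
cv2.imwrite("pics/c1.png",np.hstack([f(im[0:300,220:420],2),f(sd[60:180,340:420],5)]))
E
```

```text
7.05 [ 0.4622 -0.205   0.2515] 0.2693202916528529 29.842597246170044 [ 0.3336 -0.7235 -1.2939]
70.2919195020639 [ 0.0003  0.0001 -1.    ]
[[316.5754 252.9891]
 [316.4538 193.9484]
 [316.3154 126.7734]]
```

View pics/c1.png

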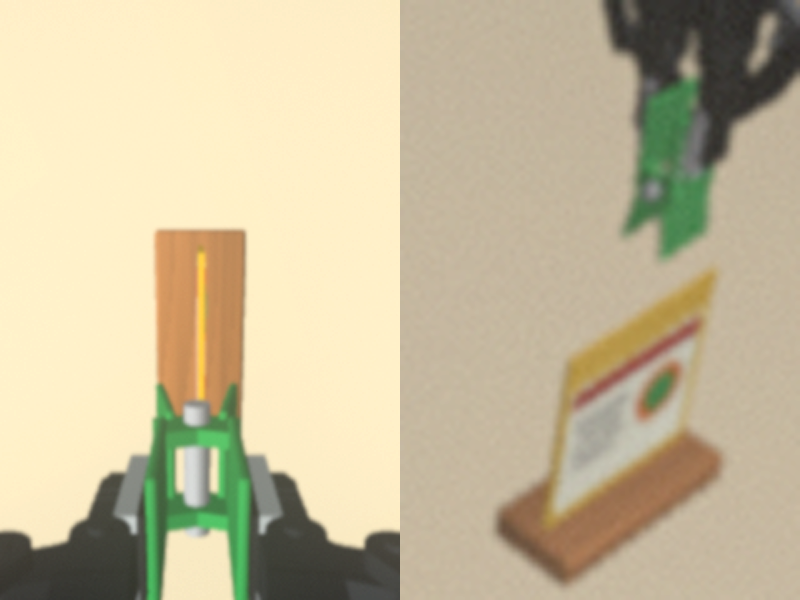

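The wrist view shows the card edge at crop (203,250–400) and the barrel at 197, so the clip needs about 2 mm more along +tool y. Yaw is square. I'll shift and lower.

Emit:
servo_tool(
  commands=[
    [[0, 0.2, 0, 0], [0, 0.2, 1, 0], [0, 0.2, 2, 0], [0, 0.2, 3, 0], [0, 0.2, 3.8, 0], [0, 0.2, 3.8, 0], [0, 0.2, 3.8, 0], [0, 0.2, 3.8, 0]],
  ],
)

```text
time: 7.95
ee_pos: [0.4641, -0.2072, 0.2138]
orientation: [0.818, 0.575, 0.0, 0.0]
contact_force: [0.4, 0.3, -0.6]
opening: 0.271
grasp_force: 29.8
```

```bash
python3 - <<'E'
from h import *
import cv2
np.set_printoptions(precision=4,suppress=True)
s=readout.state(); print(s["time"],s["ee_pos"],s["opening"],s["contact_force"])
im=imaging.snapshot("wrist"); sd=imaging.snapshot("side")
f=lambda a,k:np.clip(cv2.resize(a,None,fx=k,fy=k,interpolation=cv2.INTER_CUBIC)*1.5,0,255).astype(np.uint8)
cv2.imwrite("pics/c2.png",np.hstack([f(im[100:300,250:383],3),f(sd[80:155,360:410],8)]))
E
```

```text
7.95 [ 0.4641 -0.2072  0.2138] 0.2708259621137938 [ 0.3774  0.2582 -0.5543]
```

View pics/c2.png

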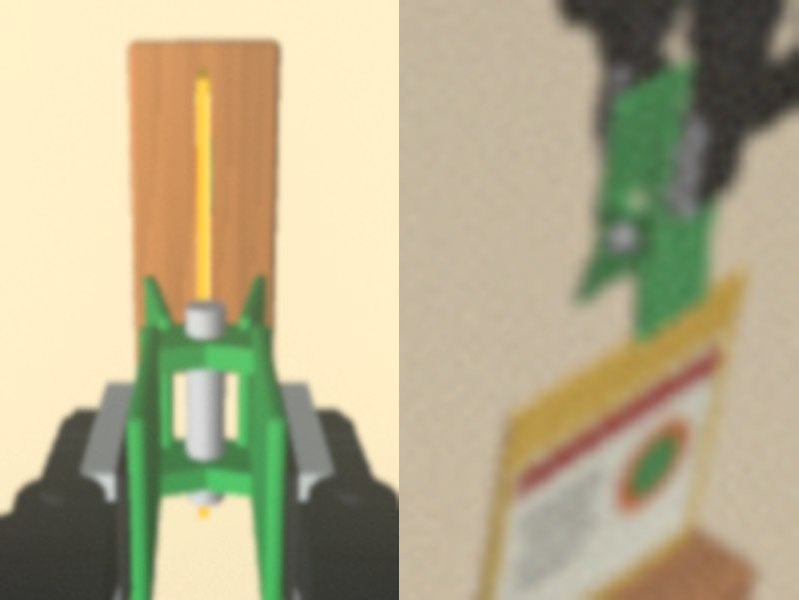

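The card edge (crop x≈203) sits centred between the jaws (152/262). I'll check the clip height using the barrel end at side px (387.75,109.6).

```bash
python3 - <<'E'
from h import *
print(proj("side",[[.471,-.187,z] for z in (.191,.196,.201,.206)]))
e=np.array([.463,-.2070,.15]);d=np.array([.337,.9415,0])*.06
print(proj("side",[e-d,e+d]), "seen", 360+345/8,80+270/8, 360+108/8,80+412/8)
E
```

```text
[[385.65781273 112.32229712]
 [385.93004433 110.77665142]
 [386.20448605 109.21845737]
 [386.4811649  107.64756153]]
[[403.28673564 112.12156228]
 [374.01790544 130.91743237]] seen 403.125 113.75 373.5 131.5
```

Emit:
servo_tool(
  commands=[
    [[0, 0, 0.5, 0], [0, 0, 1, 0], [0, 0, 1.5, 0], [0, 0, 2, 0], [0, 0, 2.5, 0], [0, 0, 2.8, 0], [0, 0, 3.1, 0], [0, 0, 3.1, 0], [0, 0, 3.1, 0], [0, 0, 3.1, 0], [0, 0, 3.1, 0]],
  ],
)

```text
time: 9.15
ee_pos: [0.4641, -0.2071, 0.1826]
orientation: [0.818, 0.575, 0.0, 0.0]
contact_force: [-0.3, -0.4, -0.8]
opening: 0.27
grasp_force: 29.8
```

```bash
python3 - <<'E'
from h import *
import cv2
np.set_printoptions(precision=4,suppress=True)
s=readout.state(); print(s["time"],s["ee_pos"],s["opening"],s["grasp_force"],s["contact_force"])
im=imaging.snapshot("wrist"); sd=imaging.snapshot("side")
f=lambda a,k:np.clip(cv2.resize(a,None,fx=k,fy=k,interpolation=cv2.INTER_CUBIC)*1.5,0,255).astype(np.uint8)
cv2.imwrite("pics/c3.png",np.hstack([f(im[100:300,250:383],3),f(sd[80:155,360:410],8)]))
E
```

```text
9.15 [ 0.4641 -0.2071  0.1826] 0.27002135533432003 29.84215557575226 [-0.299  -0.3851 -0.8207]
```

View pics/c3.png

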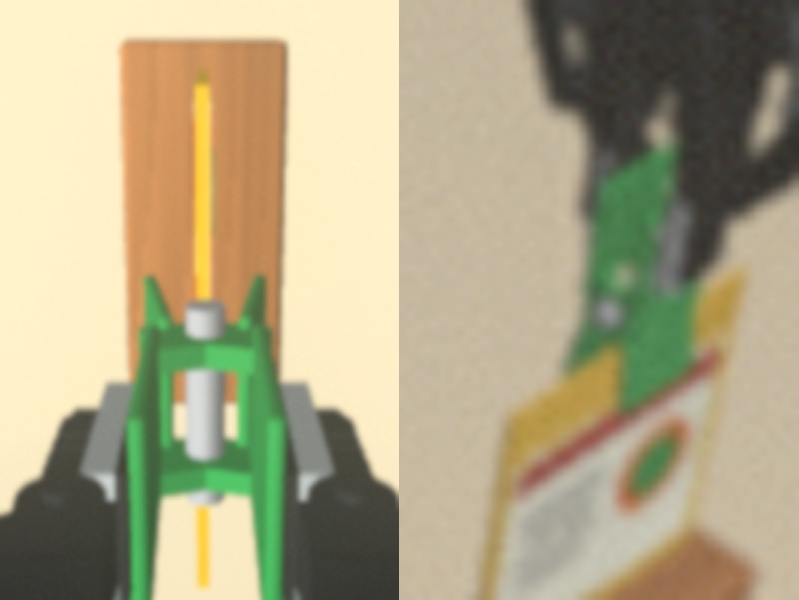

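The clip is astride the card edge. The edge is centred between the jaws with about 19 mm inside, upright, with no contact force. I'll hand it in.

```bash
python3 -c "from rig import hand_in; print(hand_in())"
```

```text
the job is handed in; nothing more can be done
None
```

The green clip is off the rail and held wide open around the yellow card's top edge, upright and square, with the edge about 19 mm (roughly halfway) inside the jaws. No contact showed in the last picture or force reading before I handed it in at about 9 s; no verdict came back.

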